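Slide the sanding block between the dogs

TASK

Load the sanding block into the resurfacing jig: push it along the jig board, lengthways through the narrow gap between the two round bench dogs, until its leading end sits flush against the wooden stop. Only push it with the fingers and keep it flat on the board, never lift or tip it, leave the narrow offcut lying where it is, and finish with the hand clear of everything.

Things in the scene. Friction and masses are not known exactly. Their poses are not given: they have to be found in the camera images.
- jig: Fixed jig on the bench: plywood board 300 (x) x 240 (y) x 12 mm thick, with two round dogs and a stop, none of which move. Origin: centre of the board's underside, on the bench top; x runs along the board towards the stop (the way the block is pushed), y to its left, z up.
- jig_gap (a point): Middle of the gap, on the board's top, at jig x = +40 mm, y = 0; axes as the jig's. Two wooden bench dogs with round heads 27 mm in diameter stand either side of it (centres at jig y = +46.5 and -46.5 mm), 28 mm high above the board. The gap is 66 mm wide.
- jig_stop (a point): Foot of the stop's near face, on the board's top, at jig x = +125 mm, y = 0; axes as the jig's. The stop is a wooden batten across the board, 130 mm long, 24 mm thick, 26 mm high above the board.
- sanding_block: Dark sanding block, 62 (x) x 104 (y, long) x 30 mm high, about 0.09 kg, loose, flat on the board before the dogs, left or right of the line through the gap, up to 20 degrees askew. Origin: centre of its underside, 12 mm above the bench. Its y axis starts roughly along the jig's x. Seated at the stop its origin is at jig x = +73 mm, y = 0, its trailing end at x = +21 mm.
- offcut: Narrow beech offcut, 30 (x) x 100 (y, long) x 22 mm high, loose, lying on the board on the other side of the line through the gap from the sanding block. Origin: centre of its underside. Not to be moved.

How it is judged:
On the way:
1. the block's leading end has entered the gap between the dogs, lengthways (x of sanding_block in the frame of jig between -0.01 and 0.06 m and y of sanding_block in the frame of jig between -0.012 and 0.012 m and angle between the y axis of sanding_block and the x axis of jig, either way round below 0.25 rad), for 0.05 s.
At the end, for the whole second after the job is handed in: The sanding block lies flat and at rest on the board between the dogs, lengthways along the jig (within 0.06 rad), its leading end within 4 mm of the stop and its middle within 8 mm of the gap's centre line (x of sanding_block in the frame of jig above 0.069 m and y of sanding_block in the frame of jig between -0.008 and 0.008 m and z of sanding_block in the frame of jig below 0.015 m and angle between the y axis of sanding_block and the x axis of jig, either way round below 0.06 rad and angle between sanding_block's own z axis and vertical below 0.05 rad and linear speed of sanding_block below 0.01 m/s); the robot touches nothing.
It fails at once if the sanding block is lifted off the board (by more than 8 mm) (z of sanding_block in the frame of jig above 0.02 m).
It fails at once if the sanding block is tipped (by more than 0.2 rad) (angle between sanding_block's own z axis and vertical above 0.2 rad).
It fails at once if the offcut is moved (by more than 15 mm) (distance of offcut from where it was at the start of the episode above 0.015 m).
It also fails if it takes over 72 s, if anything falls off the work surface, if the arm or the gripper's body presses on something with over 40 N, if the wrist force passes 120 N, or if a joint passes its speed limit or range.

ROBOT

A 7-joint arm with a two-finger parallel gripper is mounted at the origin on a cart in front of the work surface, level with it; the furniture and walls round the work are solid. World frame = base frame: x ahead of the robot, y to its left, z up, the work surface at z = 0. Lengths are in m, angles in rad, forces in N, time in s.
With the tool pointing down it reaches from about 0.425 to 0.925 m from the base axis. Payload 6.8 kg.
Tool frame: the origin (TCP) lies at the very end of the fingers, on their centre line; the grasp point (between the pads) lies behind it (env.grip_point_offset is the z of the grasp point in the tool frame, in m); z points along the fingers, y is the line along which they close (so a half turn about z gives the same grasp; the last joint's range is limited). The gripper opens to 85 mm and grips with 20 to 120 N. Pads are 22 mm wide; open, the fingers measure 114 mm over their backs; the gripper's body (76 mm by 85 mm) begins 54 mm behind the grasp point. The pads swing forward as they close: fully open they stand 13 mm farther back than shut.
Start: joints at [1.197, 0.477, 0.022, 1.555, -0.011, 1.109, -0.083], TCP at [0.177, -0.651, 0.231] pointing down, gripper open.
Joint ranges: [-2.96, 2.96], [-0.34, 2.1], [-1.41, 1.46], [0.24, 2.44], [-1.37, 4.51], [0.17, 1.92], [-2.96, 2.96]. Speed limits (rad/s): [2.39, 2.39, 3.14, 3.14, 3.14, 3.14, 3.14].

INTERFACE

Orientations are given as a rotation vector (axis times angle).
In Python, from station import status, optics, ticket, env gives the robot as it stands.
- The arm moves only by the shell command python3 -m creep 'ROWS'. ROWS is JSON, a list of rows, each an object of numbers: "gripper": the gripper command: -1 is fully open, 1 is shut, values between are in proportion; "x", "y", "z": the shift along the tool's x, y, z in cm; "spin": the turn about the tool's z in rad. In form: [{"gripper": .., "x": .., "y": .., "z": .., "spin": ..}, ...]. A call has 1 to 12 rows; each row shifts and turns the commanded pose from where the row before left it, along the tool's axes as they then stand; what a row does not reach is not made up. A row lasts 1/8 s, in which the tool goes at most 62.5 mm and 10.7 degrees, less where a joint would pass 70% of its speed; a pose out of reach is approached as far as the arm can. A call with a gripper value outside its range is refused whole. The fingers move at their own pace and stop on an object; the grip force is fixed at half the most. Time passes only in rows, so rows that do not move let the fingers close. It gives the time, the measured TCP pose, the force, the opening and the grip force at its end, in the units of the state.
- status.get_state(): the state, without advancing time (a new reading comes with each control period).
- optics.read_camera(name): name is "side" or "top" or "wrist"; returns a dict with "img" (480x640x3 uint8, red, green, blue), "fovy" (degrees; the focal length in pixels is half the picture's height over the tangent of half this angle, whatever the lens; pixels are square), "cx", "cy" (the principal point, pixels), "k1" (the pictures are not rectified: a ray, as slopes to the right and down, at radius r is drawn at 1 + k1 r^2 times it, then the intrinsics apply), "T" (4x4, takes a point from camera to world coordinates). Camera axes: x right, y down, z forward; pixel columns grow to the right and rows downward; lengths in m; the calibration is good to about 2 mm. A picture is of the moment at which its call begins. There is no depth.
- ticket.close_job(): hands the job in; it is judged then, once.
The state is a dict: "t": time; "joints": joint angles; "joint_velocities": joint speeds; "effort": joint torques, N m; "ee_pos": TCP position; "tool_rot": TCP orientation; "force": force on the tool from outside, world axes, zero at the start; "wrist_torque": the same for the moment, N m; "width": opening from 0.0 (shut) to 1.0 (fully open); "gripper_force": force on a finger pad.
Only numpy, scipy, OpenCV 4.12 (cv2) and the standard library are available. Lean on these libraries where they do the work, as an engineer would, in place of code of your own. Each camera call takes 0.05 s, during which the arm holds its last target. There are 200 camera calls.

## Working session

There is one attempt and no reset: what is moved stays moved. The work goes in short steps, Python scripts to look and compute and a shell command to move; the robot and the scene stay as the last step left them, time stands still between calls to the robot, and variables do not carry over. Pictures are saved under pics/ and viewed, at most 10 in all, crops included, and the job is handed in when it is done.

```bash
mkdir -p pics; cat > h.py <<'E'
import numpy as np,cv2
from station import status,optics,ticket,env
def K(c):
    f=240/np.tan(np.radians(c["fovy"])/2);return np.array([[f,0,c["cx"]],[0,f,c["cy"]],[0,0,1.]])
def ray(c,uv,z):
    # pixels -> world points on plane z
    uv=np.array(uv,float).reshape(-1,1,2)
    n=cv2.undistortPoints(uv,K(c),np.array([c["k1"],0,0,0.])).reshape(-1,2)
    T=np.array(c["T"]);d=np.c_[n,np.ones(len(n))]@T[:3,:3].T;o=T[:3,3]
    return o+d*((z-o[2])/d[:,2])[:,None]
def snap(name,fn):
    c=optics.read_camera(name);cv2.imwrite("pics/"+fn,c["img"][:,:,::-1]);return c
E
python3 - <<'E'
from h import *
import pickle
c=snap("top","top0.png");pickle.dump(c,open("top0.pkl","wb"));print(c["k1"],c["fovy"],np.array(c["T"]).round(3))
c=snap("side","side0.png");pickle.dump(c,open("side0.pkl","wb"));print(np.array(c["T"]).round(3))
s=status.get_state();print(s["ee_pos"],s["tool_rot"],env.grip_point_offset)
E
```

```text
-0.12091495673095205 46.08858183678375 [[-0.222 -0.951  0.214  0.355]
 [-0.975  0.218 -0.043 -0.255]
 [-0.005 -0.218 -0.976  0.888]
 [ 0.     0.     0.     1.   ]]
[[-0.933 -0.232  0.276  0.27 ]
 [-0.36   0.579 -0.731  0.324]
 [ 0.01  -0.781 -0.624  0.574]
 [ 0.     0.     0.     1.   ]]
[ 0.17714818 -0.6507712   0.2304062 ] [-3.11225833e+00 -4.16041894e-01  5.53225607e-04] -0.0187
```

View pics/top0.png

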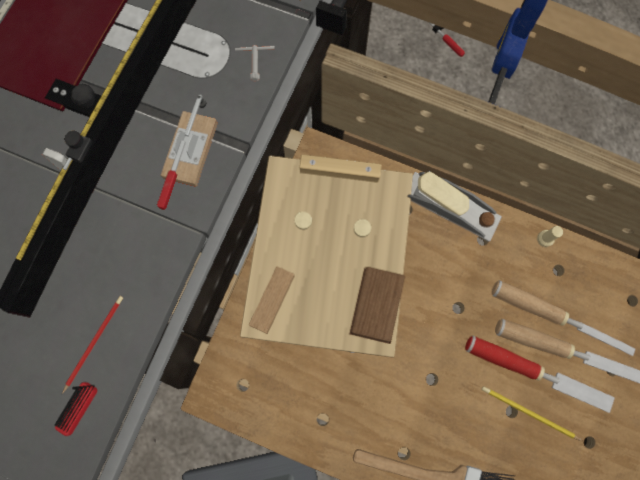

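The top view shows the board with corners near (270,156), (412,172), (394,355) and (243,338). The dogs are at (303,220) and (362,228), and the stop is around (340,168). The dark block is at (378,304), right of the line, and the offcut is at (272,299).

```bash
cat >> h.py <<'E'
def blockmask(c,roi=None):
    h=cv2.cvtColor(c["img"],cv2.COLOR_RGB2HSV);m=((h[:,:,2]<125)&(h[:,:,1]>70)).astype(np.uint8)*255
    if roi is not None:
        k=np.zeros_like(m);x0,y0,x1,y1=roi;k[y0:y1,x0:x1]=255;m&=k
    return cv2.morphologyEx(m,cv2.MORPH_OPEN,np.ones((3,3)))
def biggest(m):
    cs,_=cv2.findContours(m,cv2.RETR_EXTERNAL,cv2.CHAIN_APPROX_NONE);return max(cs,key=cv2.contourArea)
def rect(c,cnt,z):
    p=ray(c,cnt,z)[:,:2];r=cv2.minAreaRect((p*1000).astype(np.float32));return r,cv2.boxPoints(r)
E
python3 - <<'E'
from h import *
import pickle
c=pickle.load(open("top0.pkl","rb"));img=c["img"]
h=cv2.cvtColor(img,cv2.COLOR_RGB2HSV)
for u,v in [(303,220),(362,228),(335,260),(340,168),(378,304),(354,325),(272,299),(430,350)]:print((u,v),h[v,u])
r,b=rect(c,biggest(blockmask(c,(335,250,410,350))),.042);print("block",r,b.round(0).tolist())
g=cv2.cvtColor(img,cv2.COLOR_RGB2GRAY)
big=cv2.resize(img[140:370,230:425],None,fx=3,fy=3,interpolation=cv2.INTER_CUBIC)[:600]
big=cv2.resize(img[140:340,230:425],None,fx=3,fy=3,interpolation=cv2.INTER_CUBIC)
cv2.imwrite("pics/crop0.png",big[:,:,::-1])
for uv,z in [((303,220),.04),((362,228),.04),((270,156),.012),((412,172),.012),((394,355),.012),((243,338),.012)]:print(uv,ray(c,uv,z).round(4))
E
```

```text
(303, 220) [ 22  64 204]
(362, 228) [ 22  64 203]
(335, 260) [ 20  78 182]
(340, 168) [ 19  91 190]
(378, 304) [ 14 111 113]
(354, 325) [ 14 116  92]
(272, 299) [ 16  97 155]
(430, 350) [ 16 109 154]
block ((431.923583984375, -358.7046813964844), (62.969932556152344, 106.21513366699219), 63.472320556640625) [[370.0, -363.0], [465.0, -411.0], [494.0, -354.0], [398.0, -307.0]]
(303, 220) [[ 0.5852 -0.2786  0.04  ]]
(362, 228) [[ 0.5522 -0.3651  0.04  ]]
(270, 156) [[ 0.7123 -0.2498  0.012 ]]
(412, 172) [[ 0.6328 -0.4719  0.012 ]]
(394, 355) [[ 0.3527 -0.369   0.012 ]]
(243, 338) [[ 0.4296 -0.1482  0.012 ]]
```

View pics/crop0.png

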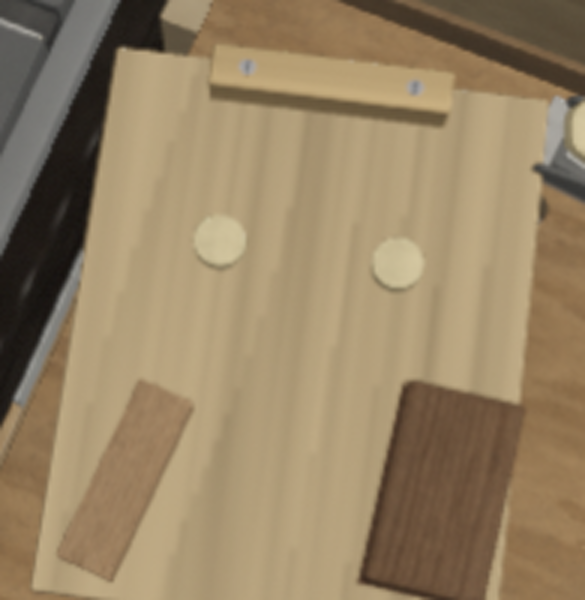

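The crop agrees: dog tops at crop (219,241) and (398,264), block top-left corner at (408,382), and the nearest offcut corner at (192,405). The dogs measure 92.6 mm apart against 93 mm, and the block 63x106 mm against 62x104 mm.

```bash
cat >> h.py <<'E'
from scipy.spatial.transform import Rotation as Ro
GAP=np.array([.569,-.322]);YAW=np.radians(-20.0)   # gap centre at jig x=.04
def R2(a):return np.array([[np.cos(a),-np.sin(a)],[np.sin(a),np.cos(a)]])
def tojig(p):return (np.asarray(p)[...,:2]-GAP)@R2(YAW)+[.04,0]
def toworld(p):return (np.asarray(p)-[.04,0])@R2(YAW).T+GAP
def goal(jx,jy,z,adeg):
    """adeg: tool-x heading in the jig frame; prints shift (cm, along present tool axes) and spin"""
    s=status.get_state();R=Ro.from_rotvec(s["tool_rot"]).as_matrix()
    d=np.r_[toworld([jx,jy]),z]-s["ee_pos"]
    a=np.arctan2(R[1,0],R[0,0]);sp=-((np.radians(adeg)+YAW-a+np.pi)%(2*np.pi)-np.pi)
    print("jig",tojig(s["ee_pos"]).round(4),"z",s["ee_pos"][2].round(4),"shift cm",(R.T@d*100).round(2),"spin",sp.round(3),"tool x in jig deg",np.degrees(a-YAW).round(1),"F",np.round(s["force"],1),"w",s["width"],"t",s["t"])
E
python3 - <<'E'
from h import *
import pickle
c=pickle.load(open("top0.pkl","rb"))
D=np.array([[303.1,220.3],[362.7,228]]);d=ray(c,D,.04)[:,:2]
print("dogs",d,tojig(d).round(4))
q=lambda l:np.array(l)/3+[230,140]
print("stop top",tojig(ray(c,q([[211,90],[448,115],[453,73],[215,47]]),.038)).round(4))
print("board",tojig(ray(c,[(270,156),(412,172),(394,355),(243,338)],.012)).round(4))
print("offcut",tojig(ray(c,q([[192,405],[140,381],[58,554],[112,580]]),.034)).round(4))
r,b=rect(c,biggest(blockmask(c,(335,250,410,350))),.042);print("block",tojig(np.array(r[0])/1e3),tojig(b/1e3).round(4))
goal(-.076,-.145,.15,90)
E
```

```text
dogs [[ 0.58468687 -0.27866028]
 [ 0.55198954 -0.36611261]] [[ 0.0399  0.0461]
 [ 0.0391 -0.0473]]
stop top [[ 0.1223  0.0615]
 [ 0.124  -0.065 ]
 [ 0.1479 -0.0653]
 [ 0.1468  0.0626]]
board [[ 0.1499  0.1169]
 [ 0.1512 -0.1191]
 [-0.1472 -0.1182]
 [-0.1504  0.1156]]
offcut [[-0.0463  0.049 ]
 [-0.0373  0.0772]
 [-0.1302  0.1059]
 [-0.1396  0.077 ]]
block [-0.07625596 -0.08137401] [[-0.1326 -0.1066]
 [-0.0271 -0.1187]
 [-0.0199 -0.0561]
 [-0.1254 -0.0441]]
jig [-0.2158 -0.443 ] z 0.2304 shift cm [ 28.61 -16.26   8.06] spin -0.956 tool x in jig deg 35.2 F [-0.2  0.4 -0.6] w 1.0003025919906732 t 0.1
```

```bash
python3 -m creep '[{"gripper":-0.2,"x":4.1,"y":-2.3,"z":0.5,"spin":0},{"gripper":-0.2,"x":4.1,"y":-2.3,"z":0.5,"spin":0},{"gripper":-0.2,"x":4.1,"y":-2.3,"z":0.5,"spin":0},{"gripper":-0.2,"x":4.1,"y":-2.3,"z":0.5,"spin":0},{"gripper":-0.2,"x":4.1,"y":-2.3,"z":0.5,"spin":0},{"gripper":-0.2,"x":4.1,"y":-2.3,"z":0.5,"spin":0},{"gripper":-0.2,"x":4.1,"y":-2.3,"z":0.5,"spin":0}]'
python3 -m creep '[{"gripper":-0.2,"x":0,"y":0,"z":0.5,"spin":-0.16},{"gripper":-0.2,"x":0,"y":0,"z":0.5,"spin":-0.16},{"gripper":-0.2,"x":0,"y":0,"z":0.5,"spin":-0.16},{"gripper":-0.2,"x":0,"y":0,"z":0.5,"spin":-0.16},{"gripper":-0.2,"x":0,"y":0,"z":0.5,"spin":-0.16},{"gripper":-0.2,"x":0,"y":0,"z":0.5,"spin":-0.156},{"gripper":-0.2,"x":0,"y":0,"z":0,"spin":0}]'
python3 -c "
from h import *
goal(-.078,-.14,.018,90);snap('top','top1.png')"
```

```text
t: 0.98
ee_pos: [0.4127, -0.4193, 0.1959]
tool_rot: [-3.114, -0.416, 0.001]
force: [-0.3, -0.3, 0.7]
width: 0.6
gripper_force: 0.0
t: 1.85
ee_pos: [0.4114, -0.4203, 0.1656]
tool_rot: [-2.573, -1.799, 0.0]
force: [-0.2, -0.2, 0.5]
width: 0.599
gripper_force: 0.0
jig [-0.0745 -0.1463] z 0.1656 shift cm [ 0.61 -0.33 14.76] spin -0.002 tool x in jig deg 89.9 F [-0.2 -0.2  0.5] w 0.5986685949318321 t 1.85
```

View pics/top1.png

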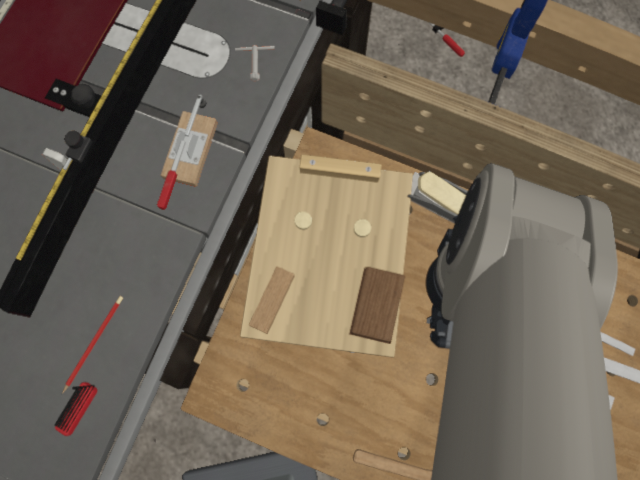

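The block and jig are undisturbed, and the hand is right of the board with the fingers around (440,340).

```bash
python3 -m creep '[{"gripper":-0.2,"x":0,"y":-0.3,"z":4,"spin":0},{"gripper":-0.2,"x":0,"y":0,"z":4,"spin":0},{"gripper":-0.2,"x":0,"y":0,"z":4,"spin":0},{"gripper":-0.2,"x":0,"y":0,"z":2.6,"spin":0},{"gripper":-0.2,"x":0,"y":0,"z":0,"spin":0}]'
python3 -m creep '[{"gripper":-0.2,"x":1,"y":0,"z":0,"spin":0},{"gripper":-0.2,"x":0.8,"y":0,"z":0,"spin":0},{"gripper":-0.2,"x":0.8,"y":0,"z":0,"spin":0},{"gripper":-0.2,"x":0.8,"y":0,"z":0,"spin":0},{"gripper":-0.2,"x":0.8,"y":0,"z":0,"spin":0},{"gripper":-0.2,"x":0.8,"y":0,"z":0,"spin":0}]'
python3 -c "
from h import *
goal(-.078,-.042,.018,90)
c=snap('top','top2.png')"
```

```text
t: 2.52
ee_pos: [0.408, -0.4185, 0.0187]
tool_rot: [-2.572, -1.797, 0.002]
force: [0.0, 0.2, 0.2]
width: 0.6
gripper_force: 0.0
t: 3.28
ee_pos: [0.4263, -0.3722, 0.0204]
tool_rot: [2.573, 1.802, -0.0]
force: [0.2, -1.0, 0.9]
width: 0.602
gripper_force: 0.7
jig [-0.0769 -0.096 ] z 0.0204 shift cm [ 5.4  -0.11  0.24] spin -0.0 tool x in jig deg 90.0 F [ 0.2 -1.   0.9] w 0.6021917264947256 t 3.275
```

View pics/top2.png

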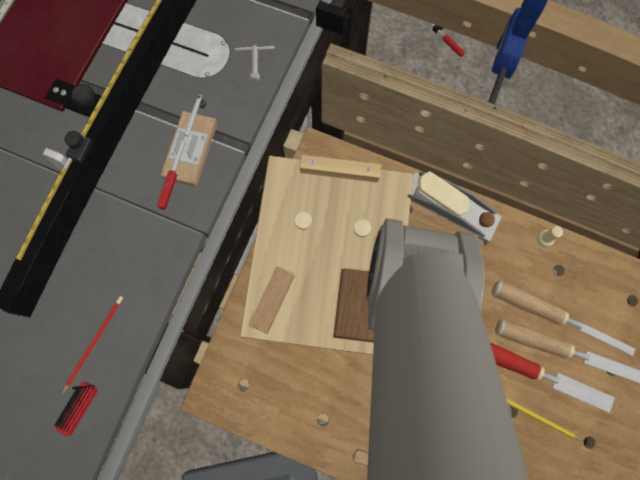

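The block is being pushed left, with its left edge from about (343,269) to (335,338), and the offcut is untouched.

```bash
python3 -c "
from h import *
c=optics.read_camera('top')
m=blockmask(c,(315,255,368,350))
p=tojig(ray(c,biggest(m),.042))
l=[p[np.abs(p[:,0]-x)<.004][:,1].max() for x in np.arange(-.11,-.03,.01)]
print(np.round(l,4),p[:,0].min(),p[:,0].max());goal(-.078,-.042,.018,90)"
```

```text
[-0.0198 -0.0202 -0.0197 -0.0196 -0.0196 -0.0199 -0.0195 -0.0196] -0.13328259410883808 -0.027659773549992987
jig [-0.0769 -0.0948] z 0.0202 shift cm [ 5.28 -0.1   0.23] spin 0.002 tool x in jig deg 90.1 F [ 0.3 -0.6  0.5] w 0.6031374367481022 t 3.375
```

```bash
python3 -m creep '[{"gripper":-0.2,"x":0.7,"y":0,"z":0,"spin":0},{"gripper":-0.2,"x":0.8,"y":0,"z":0,"spin":0},{"gripper":-0.2,"x":0.8,"y":0,"z":0,"spin":0},{"gripper":-0.2,"x":0.8,"y":0,"z":0,"spin":0},{"gripper":-0.2,"x":0.8,"y":0,"z":0,"spin":0},{"gripper":-0.2,"x":0.6,"y":0,"z":0,"spin":0},{"gripper":-0.2,"x":0.4,"y":0,"z":0,"spin":0},{"gripper":-0.2,"x":0,"y":0,"z":0,"spin":0}]'
python3 -c "
from h import *
c=optics.read_camera('top')
m=blockmask(c,(283,245,338,350))
p=tojig(ray(c,biggest(m),.042))
l=[p[np.abs(p[:,0]-x)<.004][:,1].max() for x in np.arange(-.11,-.03,.01)]
print(np.round(l,4),p[:,0].min(),p[:,0].max());goal(-.078,-.042,.018,90)"
```

```text
t: 4.38
ee_pos: [0.4432, -0.3261, 0.0204]
tool_rot: [-2.573, -1.803, -0.0]
force: [0.0, 0.4, 0.2]
width: 0.597
gripper_force: 0.0
[0.0279 0.0276 0.0276 0.0277 0.0276 0.0273 0.0271 0.0277] -0.13273672785086763 -0.027540115992256177
jig [-0.0768 -0.0473] z 0.0203 shift cm [ 0.53 -0.12  0.23] spin 0.0 tool x in jig deg 90.0 F [0.  0.5 0.4] w 0.6005674088481431 t 4.425
```

```bash
python3 -m creep '[{"gripper":-0.2,"x":0.2,"y":0,"z":0,"spin":0},{"gripper":-0.2,"x":0.1,"y":0,"z":0,"spin":0},{"gripper":-0.2,"x":0,"y":0,"z":0,"spin":0},{"gripper":-0.2,"x":-1.5,"y":0,"z":0,"spin":0},{"gripper":-0.2,"x":-2,"y":0,"z":0,"spin":0},{"gripper":0.1,"x":0,"y":0,"z":-4,"spin":0},{"gripper":0.4,"x":0,"y":0,"z":-5,"spin":0}]'
python3 -m creep '[{"gripper":0.4,"x":0,"y":-2,"z":0,"spin":0.18},{"gripper":0.4,"x":0,"y":0,"z":0,"spin":0.18},{"gripper":0.4,"x":0,"y":0,"z":0,"spin":0.18},{"gripper":0.4,"x":0,"y":0,"z":0,"spin":0.18},{"gripper":0.4,"x":0,"y":0,"z":0,"spin":0.18},{"gripper":0.4,"x":0,"y":0,"z":0,"spin":0.18},{"gripper":0.4,"x":0,"y":0,"z":0,"spin":0.18},{"gripper":0.4,"x":0,"y":0,"z":0,"spin":0.18},{"gripper":0.4,"x":0,"y":0,"z":0,"spin":0.13},{"gripper":0.4,"x":0,"y":0,"z":0,"spin":0}]'
python3 -c "
from h import *
goal(-.165,-.001,.018,0)
c=snap('top','top3.png')"
```

```text
t: 5.3
ee_pos: [0.4301, -0.3581, 0.1103]
tool_rot: [-2.574, -1.797, 0.002]
force: [0.3, -0.8, 0.1]
width: 0.303
gripper_force: 0.0
t: 6.55
ee_pos: [0.4126, -0.3511, 0.1104]
tool_rot: [3.093, -0.544, -0.0]
force: [0.6, -1.3, 1.2]
width: 0.299
gripper_force: 0.0
jig [-0.097  -0.0808] z 0.1104 shift cm [-6.79 -7.99  9.23] spin 0.001 tool x in jig deg 0.0 F [ 0.6 -1.3  1.2] w 0.299165111964904 t 6.55
```

View pics/top3.png

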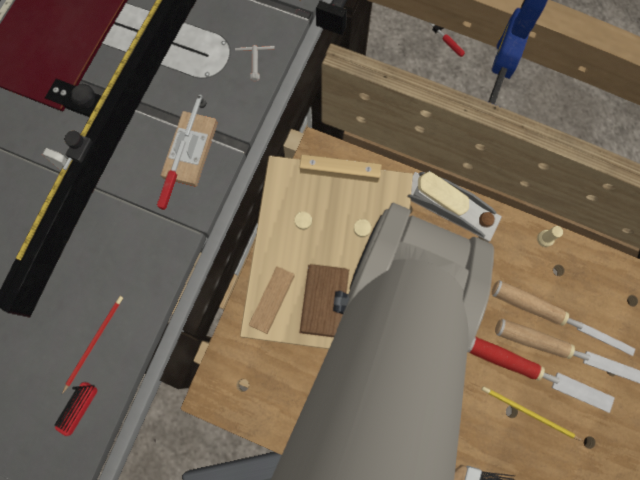

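The block now lies beside the offcut with a gap between them, its top running from (308,264) to (348,269), lined up with the dogs.

```bash
python3 -m creep '[{"gripper":0.4,"x":-3.4,"y":-2,"z":0,"spin":0},{"gripper":0.4,"x":-3.4,"y":-3,"z":0,"spin":0},{"gripper":0.4,"x":0,"y":-3,"z":0,"spin":0},{"gripper":0.4,"x":0,"y":0,"z":4,"spin":0},{"gripper":0.4,"x":0,"y":0,"z":4,"spin":0},{"gripper":0.4,"x":0,"y":0,"z":1.2,"spin":0},{"gripper":0.4,"x":0,"y":0,"z":0,"spin":0}]'
python3 -c "
from h import *
goal(-.03,0,.018,0)
c=snap('top','top4.png')
m=blockmask(c,(290,255,352,350));cn=biggest(m)
r,b=rect(c,cn,.042);print(r,tojig(np.array(r[0])/1e3),tojig(b/1e3).round(4))
p=tojig(ray(c,cn,.042))
print([p[np.abs(p[:,0]-x)<.004][:,1].max().round(4) for x in np.arange(-.11,-.03,.01)],[p[np.abs(p[:,0]-x)<.004][:,1].min().round(4) for x in np.arange(-.11,-.03,.01)])"
```

```text
t: 7.48
ee_pos: [0.3763, -0.2516, 0.0182]
tool_rot: [-3.094, 0.543, 0.002]
force: [0.5, 0.2, 1.5]
width: 0.301
gripper_force: 0.0
jig [-0.1652  0.0002] z 0.0182 shift cm [13.52  0.04 -0.  ] spin 0.001 tool x in jig deg 0.1 F [0.5 0.2 1.5] w 0.3010969965441777 t 7.475
((473.5242004394531, -288.5077819824219), (62.105552673339844, 67.53907012939453), 69.97590637207031) [-0.06117292 -0.00118226] [[-0.095  -0.0322]
 [-0.0274 -0.0322]
 [-0.0274  0.0299]
 [-0.0949  0.0299]]Traceback (most recent call last):
  File "<string>", line 8, in <module>
    print([p[np.abs(p[:,0]-x)<.004][:,1].max().round(4) for x in np.arange(-.11,-.03,.01)],[p[np.abs(p[:,0]-x)<.004][:,1].min().round(4) for x in np.arange(-.11,-.03,.01)])
           ~~~~~~~~~~~~~~~~~~~~~~~~~~~~~~~~~^^
    return umr_maximum(a, axis, None, out, keepdims, initial, where)
ValueError: zero-size array to reduction operation maximum which has no identity
```

View pics/top4.png

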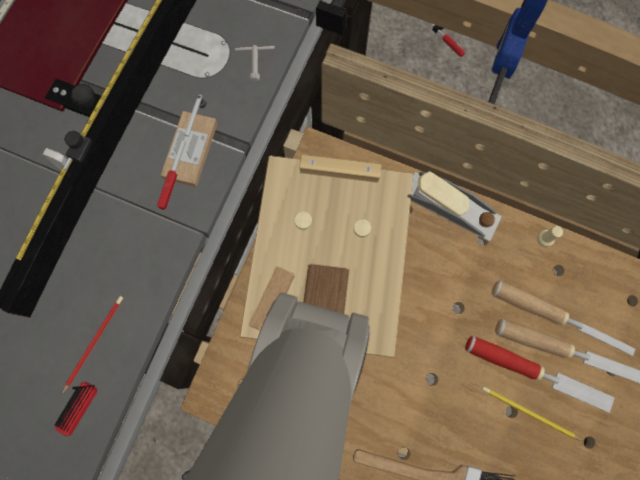

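The block is aligned with the gap (0.0° off, centre within 1 mm of the line), and the hand is behind its tail. Next I push forward.

```bash
python3 -m creep '[{"gripper":0.4,"x":1.2,"y":0.1,"z":0,"spin":0},{"gripper":0.4,"x":0.8,"y":0,"z":0,"spin":0},{"gripper":0.4,"x":0.8,"y":0,"z":0,"spin":0},{"gripper":0.4,"x":0.8,"y":0,"z":0,"spin":0},{"gripper":0.4,"x":0.8,"y":0,"z":0,"spin":0},{"gripper":0.4,"x":0.8,"y":0,"z":0,"spin":0},{"gripper":0.4,"x":0.8,"y":0,"z":0,"spin":0},{"gripper":0.4,"x":0.6,"y":0,"z":0,"spin":0},{"gripper":0.4,"x":0.4,"y":0,"z":0,"spin":0},{"gripper":0.4,"x":0,"y":0,"z":0,"spin":0}]'
python3 -c "
from h import *
goal(0.01,0,.018,0)
c=snap('top','top5.png')
m=blockmask(c,(290,210,357,350));cn=biggest(m)
r,b=rect(c,cn,.042);print(tojig(b/1e3).round(4))"
```

```text
t: 8.78
ee_pos: [0.4426, -0.2763, 0.0183]
tool_rot: [3.094, -0.544, 0.001]
force: [0.4, -0.4, -0.3]
width: 0.301
gripper_force: 0.0
jig [-0.0944 -0.0003] z 0.0183 shift cm [10.44 -0.02  0.04] spin 0.001 tool x in jig deg 0.1 F [ 0.4 -0.4 -0.3] w 0.3009999052956795 t 8.775Traceback (most recent call last):
  File "<string>", line 5, in <module>
    m=blockmask(c,(290,210,357,350));cn=biggest(m)
                                        ~~~~~~~^^^
  File "h.py", line 19, in biggest
    cs,_=cv2.findContours(m,cv2.RETR_EXTERNAL,cv2.CHAIN_APPROX_NONE);return max(cs,key=cv2.contourArea)
                                                                            ~~~^^^^^^^^^^^^^^^^^^^^^^^^
ValueError: max() iterable argument is empty
```

```bash
python3 -c "
from h import *
a=cv2.imread('pics/top5.png')[100:400,200:600]
c=snap('side','side5.png');b=cv2.resize(c['img'][:,:,::-1],(400,300))
cv2.imwrite('pics/both5.png',np.hstack([a,b]))"
```

```text
(no output)
```

View pics/both5.png

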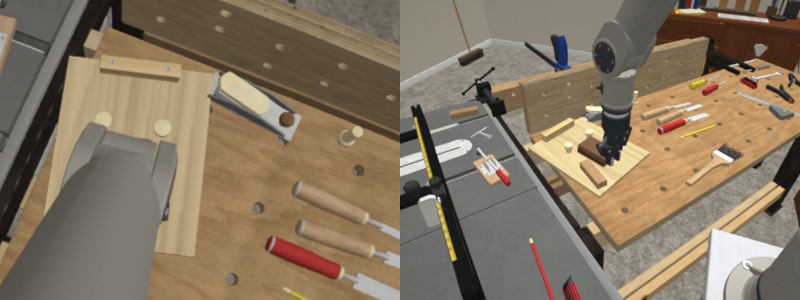

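The top view is blocked by the arm. The side inset shows the block flat just before the dogs, at about (595,150), with the offcut untouched at (593,175). I continue slowly and watch the force.

```bash
python3 -m creep '[{"gripper":0.4,"x":0.5,"y":0,"z":0,"spin":0},{"gripper":0.4,"x":0.6,"y":0,"z":0,"spin":0},{"gripper":0.4,"x":0.6,"y":0,"z":0,"spin":0},{"gripper":0.4,"x":0.6,"y":0,"z":0,"spin":0},{"gripper":0.4,"x":0.5,"y":0,"z":0,"spin":0}]'
python3 -m creep '[{"gripper":0.4,"x":0.5,"y":0,"z":0,"spin":0},{"gripper":0.4,"x":0.6,"y":0,"z":0,"spin":0},{"gripper":0.4,"x":0.6,"y":0,"z":0,"spin":0},{"gripper":0.4,"x":0.6,"y":0,"z":0,"spin":0},{"gripper":0.4,"x":0.5,"y":0,"z":0,"spin":0}]'
python3 -c "
from h import *
goal(0.01,0,.018,0)
c=snap('side','side6.png');cv2.imwrite('pics/s6.png',cv2.resize(c['img'][170:330,180:400,::-1],None,fx=3,fy=3))"
```

```text
t: 9.5
ee_pos: [0.4688, -0.2859, 0.0183]
tool_rot: [3.094, -0.544, 0.0]
force: [-0.6, 1.2, 1.6]
width: 0.3
gripper_force: 0.7
t: 10.12
ee_pos: [0.4951, -0.2954, 0.0183]
tool_rot: [3.094, -0.544, 0.0]
force: [-1.6, -0.2, 1.4]
width: 0.299
gripper_force: 0.7
jig [-0.0385 -0.0003] z 0.0183 shift cm [ 4.85 -0.03  0.03] spin 0.001 tool x in jig deg 0.1 F [-1.6 -0.2  1.4] w 0.2988392320251707 t 10.125
```

View pics/s6.png

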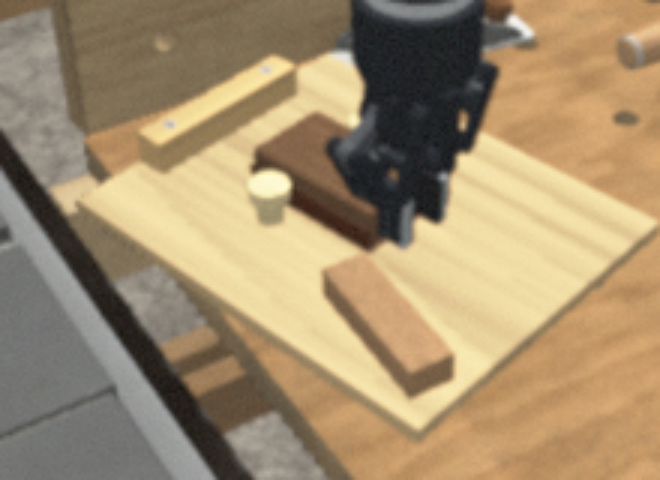

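The block is in the gap between the dogs, flat, with its leading end from crop (255,155) to (318,113). The offcut is untouched at (390,325).

```bash
python3 -c "
from h import *
c=optics.read_camera('side');print(tojig(ray(c,[(265,221.7),(286,207.7)],.042)).round(4))"
python3 -m creep '[{"gripper":0.4,"x":0.5,"y":0,"z":0,"spin":0},{"gripper":0.4,"x":0.6,"y":0,"z":0,"spin":0},{"gripper":0.4,"x":0.6,"y":0,"z":0,"spin":0},{"gripper":0.4,"x":0.6,"y":0,"z":0,"spin":0},{"gripper":0.6,"x":0.6,"y":0,"z":0,"spin":0},{"gripper":0.6,"x":0.6,"y":0,"z":0,"spin":0},{"gripper":0.6,"x":0.4,"y":0,"z":0,"spin":0}]'
python3 -m creep '[{"gripper":0.6,"x":0.2,"y":0,"z":0,"spin":0},{"gripper":0.6,"x":0.2,"y":0,"z":0,"spin":0}]'
python3 -m creep '[{"gripper":0.6,"x":0.2,"y":0,"z":0,"spin":0}]'
python3 -m creep '[{"gripper":0.6,"x":0.1,"y":0,"z":0,"spin":0}]'
python3 -c "
from h import *
goal(0.01,0,.018,0)"
```

```text
[[ 0.0651  0.0349]
 [ 0.0672 -0.026 ]]
t: 11.1
ee_pos: [0.5317, -0.3087, 0.0183]
tool_rot: [3.094, -0.544, -0.0]
force: [-2.3, 0.5, 1.1]
width: 0.2
gripper_force: 0.8
t: 11.35
ee_pos: [0.5351, -0.31, 0.0183]
tool_rot: [-3.094, 0.544, 0.0]
force: [-1.5, 0.4, 0.4]
width: 0.2
gripper_force: 0.6
t: 11.48
ee_pos: [0.5371, -0.3107, 0.0183]
tool_rot: [3.094, -0.544, 0.0]
force: [-0.7, 0.4, 0.4]
width: 0.204
gripper_force: 0.4
t: 11.6
ee_pos: [0.5381, -0.311, 0.0183]
tool_rot: [3.094, -0.544, 0.0]
force: [-1.3, 0.2, -0.4]
width: 0.199
gripper_force: 0.6
jig [ 0.0072 -0.0002] z 0.0183 shift cm [ 0.28 -0.02  0.03] spin 0.001 tool x in jig deg 0.0 F [-1.3  0.2 -0.4] w 0.19895949290815 t 11.6
```

```bash
python3 -m creep '[{"gripper":0.6,"x":0.2,"y":0,"z":0,"spin":0},{"gripper":0.6,"x":0.1,"y":0,"z":0,"spin":0}]'|grep -E "ee|for"
python3 -m creep '[{"gripper":0.6,"x":0.15,"y":0,"z":0,"spin":0},{"gripper":0.6,"x":0.1,"y":0,"z":0,"spin":0}]'|grep -E "ee|for"
python3 -m creep '[{"gripper":0.6,"x":0.1,"y":0,"z":0,"spin":0},{"gripper":0.6,"x":0.1,"y":0,"z":0,"spin":0}]'|grep -E "ee|for"
python3 -c "
from h import *
goal(0.01,0,.018,0)"
```

```text
ee_pos: [0.541, -0.3121, 0.0183]
force: [-1.2, 0.7, 1.1]
gripper_force: 0.7
ee_pos: [0.5426, -0.3126, 0.0182]
force: [-4.9, 1.6, 3.2]
gripper_force: 2.3
ee_pos: [0.5426, -0.3126, 0.0179]
force: [-9.8, 4.0, 7.3]
gripper_force: 5.0
jig [ 0.012  -0.0002] z 0.0179 shift cm [-0.2  -0.02 -0.  ] spin 0.001 tool x in jig deg 0.0 F [-9.8  4.   7.3] w 0.20283224361610905 t 12.35
```

The tool stalled at jig x = 12 mm while the force rose to about 10 N, so the block is against the stop. I back off, rise clear and check.

```bash
python3 -m creep '[{"gripper":0.6,"x":-0.4,"y":0,"z":0,"spin":0},{"gripper":0.6,"x":-2.5,"y":0,"z":0,"spin":0},{"gripper":0.6,"x":-3,"y":0,"z":0,"spin":0},{"gripper":0.6,"x":0,"y":0,"z":-5,"spin":0},{"gripper":0.6,"x":0,"y":0,"z":-6,"spin":0},{"gripper":0.6,"x":0,"y":6,"z":-2,"spin":0},{"gripper":0.6,"x":0,"y":6,"z":0,"spin":0},{"gripper":0.6,"x":0,"y":6,"z":0,"spin":0},{"gripper":0.6,"x":0,"y":6,"z":0,"spin":0},{"gripper":0.6,"x":0,"y":4,"z":0,"spin":0},{"gripper":0.6,"x":0,"y":0,"z":0,"spin":0}]'
python3 -c "
from h import *
c=snap('top','top7.png')
m=blockmask(c,(300,180,370,280));cn=biggest(m)
r,b=rect(c,cn,.042);print(r[1],tojig(np.array(r[0])/1e3),tojig(b/1e3).round(4));cv2.imwrite('pics/c7.png',cv2.resize(c['img'][140:360,230:425,::-1],None,fx=2.5,fy=2.5))"
```

```text
t: 13.72
ee_pos: [0.3913, -0.5603, 0.1482]
tool_rot: [3.089, -0.553, 0.0]
force: [-1.0, 0.6, -0.2]
width: 0.198
gripper_force: 0.0
(62.05714416503906, 101.22759246826172) [0.06424703 0.00257468] [[ 0.0137 -0.0285]
 [ 0.1149 -0.0284]
 [ 0.1148  0.0337]
 [ 0.0136  0.0335]]
```

View pics/c7.png

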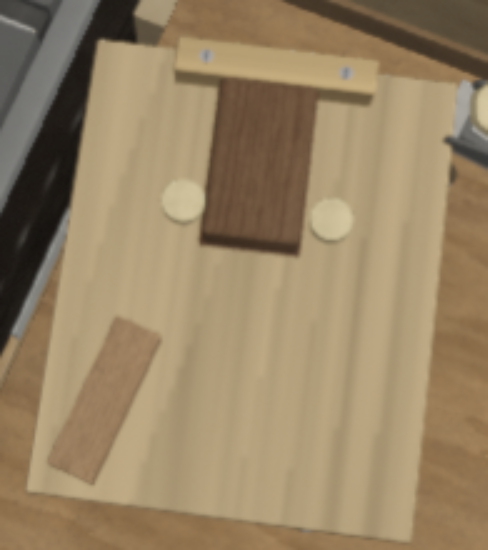

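The block lies straight between the dogs near the stop. Its leading end in the crop runs from (219,80) to (316,95), and the stop's edge is at about y = 78–90 there. The offcut is unmoved. I check the remaining gap with an intensity profile along the jig's x.

```bash
python3 -c "
from h import *
c=optics.read_camera('top')
T=np.array(c['T']);
def proj(P):
    R=T[:3,:3].T;return cv2.projectPoints(P,cv2.Rodrigues(R)[0],-R@T[:3,3],K(c),np.array([c['k1'],0,0,0.]))[0].reshape(-1,2)
g=cv2.cvtColor(c['img'],cv2.COLOR_RGB2GRAY).astype(np.float32)
def prof(xs,ys,z):
    return np.array([[cv2.remap(g,*[np.float32([[v]]) for v in proj(np.r_[toworld([x,y]),z][None])[0]],cv2.INTER_LINEAR)[0,0] for y in ys] for x in xs]).mean(1)
ys=np.arange(-.02,.025,.005)
xs=np.arange(.1,.14,.002);print(dict(zip(xs.round(3).tolist(),prof(xs,ys,.042).round().tolist())))
xs=np.arange(.006,.03,.002);print(dict(zip(xs.round(3).tolist(),prof(xs,ys,.042).round().tolist())))
ys2=np.arange(-.04,.042,.002);print(dict(zip(ys2.round(3).tolist(),[int(prof([.08,.09,.1],[y],.042).mean()) for y in ys2])))
ys=np.r_[-.055,-.05,.05,.055]
xs=np.arange(.1,.14,.002);print('stop@38',dict(zip(xs.round(3).tolist(),prof(xs,ys,.038).round().tolist())))
"
```

```text
{0.1: 86.0, 0.102: 86.0, 0.104: 87.0, 0.106: 87.0, 0.108: 87.0, 0.11: 87.0, 0.112: 87.0, 0.114: 88.0, 0.116: 87.0, 0.118: 86.0, 0.12: 86.0, 0.122: 86.0, 0.124: 109.0, 0.126: 156.0, 0.128: 173.0, 0.13: 172.0, 0.132: 168.0, 0.134: 165.0, 0.136: 164.0, 0.138: 162.0, 0.14: 162.0}
{0.006: 158.0, 0.008: 158.0, 0.01: 158.0, 0.012: 146.0, 0.014: 98.0, 0.016: 56.0, 0.018: 51.0, 0.02: 57.0, 0.022: 74.0, 0.024: 85.0, 0.026: 88.0, 0.028: 89.0}
{-0.04: 163, -0.038: 161, -0.036: 159, -0.034: 159, -0.032: 159, -0.03: 141, -0.028: 100, -0.026: 91, -0.024: 90, -0.022: 90, -0.02: 86, -0.018: 83, -0.016: 88, -0.014: 93, -0.012: 91, -0.01: 89, -0.008: 86, -0.006: 86, -0.004: 88, -0.002: 87, 0.0: 89, 0.002: 87, 0.004: 86, 0.006: 85, 0.008: 84, 0.01: 84, 0.012: 85, 0.014: 87, 0.016: 83, 0.018: 83, 0.02: 85, 0.022: 84, 0.024: 87, 0.026: 88, 0.028: 86, 0.03: 79, 0.032: 72, 0.034: 115, 0.036: 153, 0.038: 161, 0.04: 162}
stop@38 {0.1: 159.0, 0.102: 159.0, 0.104: 159.0, 0.106: 159.0, 0.108: 159.0, 0.11: 158.0, 0.112: 158.0, 0.114: 158.0, 0.116: 152.0, 0.118: 120.0, 0.12: 95.0, 0.122: 90.0, 0.124: 92.0, 0.126: 125.0, 0.128: 163.0, 0.13: 173.0, 0.132: 171.0, 0.134: 168.0, 0.136: 166.0, 0.138: 164.0, 0.14: 162.0}
```

The leading end is at 0.125 m and the tail at 0.021 m in the jig frame, so the block is seated flush. Its middle is about 2 mm off the centre line, and the hand is clear.

```bash
python3 -c "
from station import ticket
print(ticket.close_job())"
```

```text
the job is handed in; nothing more can be done
None
```

The sanding block is seated flush against the stop between the dogs, straight and about 2 mm off the centre line by the last camera check. The offcut lies where it was, the hand is clear, and the job is handed in; no verdict came back.

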